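# Unstack a lamp kit into its assembly nests

## Robot

A 7-joint arm with a two-finger parallel gripper is mounted at the origin on the work surface. World frame = base frame: x ahead of the robot, y to its left, z up, the work surface at z = 0. Lengths are in m, angles in rad, forces in N, time in s.
With the tool pointing down it reaches from about 0.425 to 0.875 m from the base axis. Payload 9.9 kg.
Tool frame: the origin (TCP) lies midway between the tips of the shut fingers; the grasp point (between the pads) lies 19 mm behind it; x points along the fingers, y is the direction in which the jaws open and shut, and the axes are right-handed (so a half turn about x gives the same grasp; the last joint's range is limited). The gripper opens to 85 mm and grips with 20 to 120 N. Pads are 22 mm wide; open, the fingers measure 114 mm over their backs; the gripper's body (76 mm by 85 mm) begins 54 mm behind the grasp point. The pads swing forward as they close: fully open they stand 13 mm farther back than shut.
Start: joints at [-1.389, 0.576, 0.025, 1.437, -0.015, 1.129, -0.057], TCP at [0.177, 0.651, 0.231] pointing down, gripper open.
Joint ranges: [-2.76, 2.76], [-0.34, 2.15], [-1.52, 1.57], [0.19, 2.46], [-1.09, 4.23], [0.17, 1.99], [-2.82, 2.82]. Speed limits (rad/s): [2.22, 2.22, 3.01, 3.01, 3.14, 3.14, 3.14].

## Interface

Orientations are given as a rotation vector (axis times angle).
In Python, from rig import manip gives the robot as it stands.
- The arm moves only by the tool carry_out, never from a script. Its argument "steps" is a list of rows, each a list of 3 entries, a list of its own where there are three numbers: the turn, a rotation vector about the tool's x, y, z in degrees, then the shift along the tool's x, y, z in mm, then the finger opening in mm, from 0 to 85.4. In form: [[[wx, wy, wz], [tx, ty, tz], hand], ...]. A call has 1 to 8 rows; each row is the pose to reach, as a shift and turn from the pose commanded when the call began, along the tool's axes at that moment; what a row does not reach only later rows make up. A row lasts 1/12 s, in which the tool goes at most 41.7 mm and 7.16 degrees, less where a joint would pass 70% of its speed; a pose out of reach is approached as far as the arm can. A call with a gripper value outside its range is refused whole. The fingers move at their own pace and stop on an object; "squeeze" is the grip in N (left out, the last holds). Time passes only in rows, so rows that repeat a pose let the fingers close. It gives the time, the measured TCP pose, the force and the opening at its end, in the units of the state.
- manip.get_state(): the state, without advancing time (a new reading comes with each control period).
- manip.grab_frame(name): name is "scene" or "top" or "wrist"; returns (picture, depth): 384x512x3 uint8, red, green, blue; 384x512 float32, m along the optical axis (not along the pixel's ray), 0 where there is no reading.
- manip.camera_params(name): a dict with "mtx" (3x3 intrinsics, pixels), "distortion" ([k1, k2, p1, p2, k3] as OpenCV has them; the pictures are not rectified), "position" and "orientation" of the camera in the world. Camera axes: x right, y up, looking along -z (the intrinsics and any distortion apply to the point x, -y, -z); pixel columns grow to the right and rows downward; lengths in m; the calibration is good to about 2 mm. A picture is of the moment at which its call begins: read the wrist's pose just before it. camera_params takes no time and is no camera call; for the wrist camera it gives the pose at the moment of the call.
- manip.hand_in(): hands the job in, once; it reports no verdict.
The state is a dict: "time": time; "joint_positions": joint angles; "joint_velocities": joint speeds; "joint_torque": joint torques, N m; "ee_pos": TCP position; "tcp_rot": TCP orientation; "contact_force": force on the tool from outside, world axes, zero at the start; "moment": the same for the moment, N m; "grip_width": finger opening in m.
Only numpy, scipy, OpenCV 4.12 (cv2) and the standard library are available. Lean on these libraries where they do the work, as an engineer would, in place of code of your own. Each camera call takes 0.05 s, during which the arm holds its last target.

## Task

The four parts of a lamp have come piled on one another at the assembly bench. Take the stack apart and set each part flat and right way up inside the rim of the one nest shaped for it: the white oblong box, the square heat sink, the round collar and the six-sided gland each have their own. Do not drop or topple any part, and leave the finished white tube standing where it is.

Things in the scene. Friction and masses are not known exactly. Their poses are not given: they have to be found in the camera images.
- driver: Bottom of the stack: oblong white plastic driver box, 56 (x) x 110 (y) x 28 mm high, 0.3 kg, standing on the bench. Origin at the centre of its underside, z up, y along its length. Its yaw is within 0.35 rad of zero at the start.
- sink: Second in the stack: square finned aluminium heat sink, 50 x 50 x 22 mm high, 0.13 kg, resting on the driver box, its sides turned up to 0.25 rad from the box's. Origin at the centre of its underside, z up, x and y along its sides; fins run along y. To gripper fingers it is a solid block.
- collar: Third in the stack: round white plastic collar, diameter 42 mm, 26 mm high, solid, 0.06 kg, grey disc on its top, resting on the heat sink. Origin at the centre of its underside, z up.
- gland: Top of the stack: black six-sided cable gland, 24 mm across flats (28 mm across corners), 24 mm high, 0.03 kg, steel ring on its top, resting on the collar. Origin at the centre of its underside, z up, x axis square to a pair of flats (so every 60 degrees). The stack is 100 mm high in all, each part within about 3 mm of centred along x and y on the one below.
- nest_driver: Nest for the driver box: grey oblong tray, inside the rim 72 (x) x 126 mm (y), outside 80 x 134. Fixed to the bench. Floor 3 mm thick, black rim 4 mm wide and 4 mm above the floor (7 mm above the bench). Origin at the centre of its underside, on the bench, z up; rests flat, yaw varies.
- nest_sink: Nest for the heat sink: grey square tray, inside the rim 66 x 66 mm, outside 74 x 74. Fixed to the bench. Floor 3 mm thick, black rim 4 mm wide and 4 mm above the floor (7 mm above the bench). Origin at the centre of its underside, on the bench, z up; rests flat, yaw varies.
- nest_collar: Nest for the collar: grey round tray, inside diameter 58 mm, outside 66. Fixed to the bench. Floor 3 mm thick, black rim 4 mm wide and 4 mm above the floor (7 mm above the bench). Origin at the centre of its underside, on the bench, z up; rests flat, yaw varies.
- nest_gland: Nest for the gland: small grey six-sided tray, inside 40 mm across flats, outside 48. Fixed to the bench. Floor 3 mm thick, black rim 4 mm wide and 4 mm above the floor (7 mm above the bench). Origin at the centre of its underside, on the bench, z up; rests flat, yaw varies.
- tube: Bystander: finished white lamp tube standing upright on the bench near the far middle of the work area, diameter 48 mm, 60 mm high, loose. Origin at the centre of its underside, z up. To be left alone; the other bystanders among the parts and nests are lower than 55 mm; bins, cartons and a bottle along the table's edges stand up to 120 mm.
Mind the look-alikes: they are no part of the job. What is shaped like the driver but pink is not meant.

How it is judged:
By the outcome, as a careful person would: the job done as asked, in the order asked, and still so for the second after the job is handed in, with the robot touching nothing.
It also fails if it takes over 117 s, if anything falls off the work surface, if the arm or the gripper's body presses on something with over 40 N, if the wrist force passes 120 N, or if a joint passes its speed limit or range.

## Working session

There is one attempt and no reset: what is moved stays moved. The work goes in short steps, Python scripts to look and compute and a tool call to move; the robot and the scene stay as the last step left them, time stands still between calls to the robot, and variables do not carry over. Pictures are saved under pics/ and viewed, and the job is handed in when it is done.

Besides the shell and the picture viewer there is one more tool, called after "Request:" as a command line: name --argument value ..., lists and objects as JSON in quotes. carry_out: Moves the arm, as the interface text tells. Its arguments: {"type":"object","properties":{"steps":{"type":"array","items":{"type":"array"}},"squeeze":{"type":"number"}},"required":["steps"]}

```bash
ls; mkdir -p pics
python3 - <<'E'
from rig import manip
import cv2,numpy as np
s=manip.get_state()
for k in ("time","ee_pos","tcp_rot","grip_width","contact_force"):print(k,s[k])
for n in("scene","top","wrist"):
    p=manip.camera_params(n);print(n,p)
    im,d=manip.grab_frame(n)
    cv2.imwrite(f"pics/{n}0.png",im[:,:,::-1]);np.save(f"pics/{n}0d.npy",d)
E
```

```text
pics
time 0.0
ee_pos [0.17718965 0.65084435 0.2304308 ]
tcp_rot [ 0.20731475  1.56083934 -0.20994974]
grip_width 0.08541827897924895
contact_force [-0.904986   -0.23154788  0.52005925]
scene {'mtx': array([[379.86122245,   0.        , 253.94898562],
       [  0.        , 379.86122245, 202.31055303],
       [  0.        ,   0.        ,   1.        ]]), 'distortion': array([-0.01318464,  0.        ,  0.        ,  0.        ,  0.        ]), 'position': array([ 0.8964513 , -0.45056937,  0.60424571]), 'orientation': array([0.80184334, 0.30158074, 0.65977336])}
top {'mtx': array([[440.40072176,   0.        , 256.62147349],
       [  0.        , 440.40072176, 191.6676854 ],
       [  0.        ,   0.        ,   1.        ]]), 'distortion': array([-0.13910179,  0.        ,  0.        ,  0.        ,  0.        ]), 'position': array([3.69278748e-01, 8.74375768e-04, 1.06509618e+00]), 'orientation': array([ 0.1012044 , -0.09803764, -1.55221422])}
wrist {'mtx': array([[297.09999109,   0.        , 256.90475866],
       [  0.        , 297.09999109, 188.99213391],
       [  0.        ,   0.        ,   1.        ]]), 'distortion': array([0.00524007, 0.        , 0.        , 0.        , 0.        ]), 'position': array([0.10132226, 0.67034983, 0.37158146]), 'orientation': array([-0.26766642, -0.20205827,  1.29391647])}
```

View pics/scene0.png

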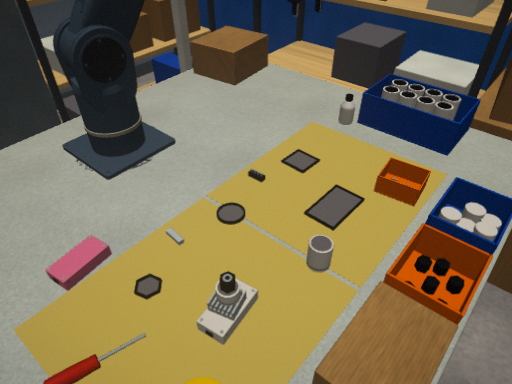

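View pics/top0.png

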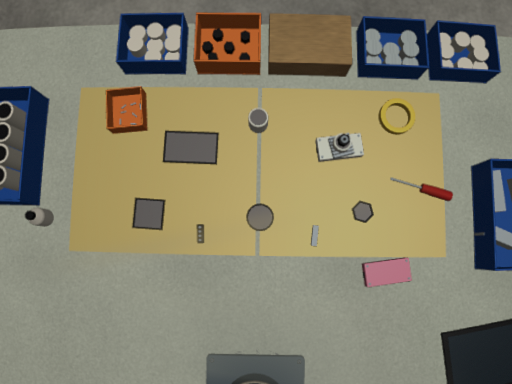

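View pics/wrist0.png

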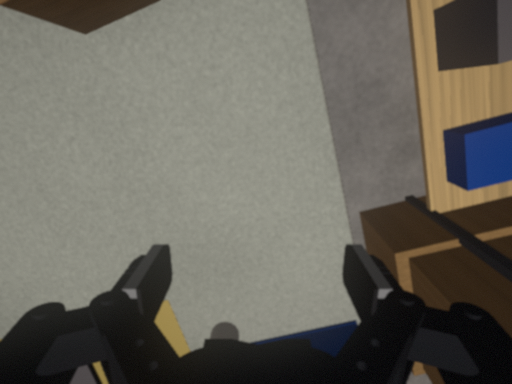

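```bash
cat > h.py <<'E'
from rig import manip
import cv2,numpy as np
from scipy.spatial.transform import Rotation as R
def par(n):
    p=manip.camera_params(n); return p
def rays(p,uv):
    uv=np.asarray(uv,float).reshape(-1,1,2)
    n=cv2.undistortPoints(uv,p['mtx'],p['distortion']).reshape(-1,2)
    d=np.c_[n[:,0],-n[:,1],-np.ones(len(n))]
    return R.from_rotvec(p['orientation']).apply(d)
def plane(p,uv,z):
    d=rays(p,uv);o=p['position'];t=(z-o[2])/d[:,2]
    return (o+d*t[:,None])[:,:2]
def proj(p,X):
    c=R.from_rotvec(p['orientation']).inv().apply(np.atleast_2d(X)-p['position'])
    c=c*[1,-1,-1]
    return cv2.projectPoints(c,np.zeros(3),np.zeros(3),p['mtx'],p['distortion'])[0].reshape(-1,2)
def rect(P):
    (c,(w,h),a)=cv2.minAreaRect((P*1000).astype(np.float32)); return np.round(c,1),round(w,1),round(h,1),round(a,1)
def grab(n,name):
    p=par(n);im,d=manip.grab_frame(n);cv2.imwrite(f"pics/{name}.png",im[:,:,::-1]);np.save(f"pics/{name}.npy",d);return p,im,d
def to_tool(dx_world):
    s=manip.get_state();return R.from_rotvec(s['tcp_rot']).inv().apply(dx_world)*1000
E
python3 - <<'E'
from h import *
s=manip.get_state();print(R.from_rotvec(s['tcp_rot']).as_matrix().round(3))
for n in('top','scene'):
    p=par(n);im=cv2.imread(f'pics/{n}0.png');hsv=cv2.cvtColor(im,cv2.COLOR_BGR2HSV)
    yel=cv2.inRange(hsv,(15,80,60),(35,255,255))
    # dark nests: low value / low sat
    m=cv2.inRange(hsv,(0,0,0),(180,255,255)); m=((hsv[:,:,1]<90)&(hsv[:,:,2]<125)).astype(np.uint8)*255
    cs,_=cv2.findContours(m,cv2.RETR_EXTERNAL,cv2.CHAIN_APPROX_NONE)
    for c in cs:
        A=cv2.contourArea(c)
        if 60<A<3000:
            uv=c.reshape(-1,2).astype(float); P=plane(p,uv,0.007); print(n,A,uv.mean(0).round(),rect(P), 'centroid',(P.mean(0)*1000).round(1))
t=cv2.imread('pics/top0.png');cv2.imwrite('pics/crop1.png',cv2.resize(t[80:270,60:460],None,fx=2,fy=2,interpolation=cv2.INTER_CUBIC))
t=cv2.imread('pics/scene0.png');cv2.imwrite('pics/crop2.png',cv2.resize(t[120:350,120:440],None,fx=2.5,fy=2.5,interpolation=cv2.INTER_CUBIC))
E
```

```text
[[-0.     0.263  0.965]
 [-0.001  0.965 -0.263]
 [-1.    -0.001  0.   ]]
top 2814.0 [255. 369.] (array([85. ,  1.1]), 71.9, 231.5, 1.0) centroid [83.2  1.4]
top 74.0 [200. 234.] (array([401.1, 138.2]), 41.4, 12.8, 5.5) centroid [401.  138.2]
top 291.5 [ 30. 212.] (array([450.2, 580.1]), 150.7, 52.3, 64.9) centroid [445.1 571.3]
top 531.5 [260. 217.] (array([443.9,  -4.4]), 63.0, 61.3, 46.0) centroid [443.8  -4.5]
top 291.0 [362. 211.] (array([ 461.4, -253.8]), 46.9, 48.7, 89.5) centroid [ 461.  -253.1]
top 780.0 [148. 213.] (array([447.1, 266.8]), 71.6, 70.3, 87.0) centroid [446.9 266.4]
top 63.5 [  2. 153.] (array([595.6, 662.4]), 37.6, 17.4, 6.5) centroid [595.3 664.7]
top 183.0 [335. 153.] (array([ 616.8, -195. ]), 56.9, 108.8, 7.7) centroid [ 604.3 -187.4]
top 145.5 [343. 140.] (array([ 634.7, -206.5]), 32.6, 36.2, 89.3) centroid [ 635.9 -207.5]
top 1540.0 [190. 147.] (array([613.6, 169.5]), 131.4, 77.7, 88.5) centroid [613.2 169.2]
top 99.0 [  3. 131.] (array([653.4, 666.2]), 41.6, 23.4, 7.1) centroid [653.2 668.9]
top 86.0 [258. 127.] (array([666.5,   2.8]), 27.3, 45.3, 4.2) ce
[... 2027 characters left out ...]
1, 264.2]), 72.2, 71.0, 87.2) centroid [446.8 264.5]
scene 194.5 [346. 115.] (array([415.8, 556.9]), 45.2, 119.0, 25.5) centroid [416.2 558.6]
scene 1524.5 [421.  96.] (array([549.1, 832.4]), 270.1, 184.1, 0.4) centroid [544.  839.3]
scene 284.5 [501.  60.] (array([ 668.7, 1418.2]), 37.0, 783.7, 7.4) centroid [ 667.4 1374.7]
scene 730.5 [458.   5.] (array([ 242.8, 2090.3]), 298.7, 425.5, 0.1) centroid [ 266.6 2058.2]
scene 296.0 [298.  20.] (array([-282.7, 1285.8]), 81.7, 704.2, 37.1) centroid [-280.1 1277.3]
scene 188.0 [257.  16.] (array([-496.3, 1198.7]), 39.8, 567.1, 39.7) centroid [-487.2 1194.6]
scene 135.5 [211.  15.] (array([-696., 1057.]), 32.8, 546.9, 46.2) centroid [-687.  1049.4]
```

View pics/crop1.png

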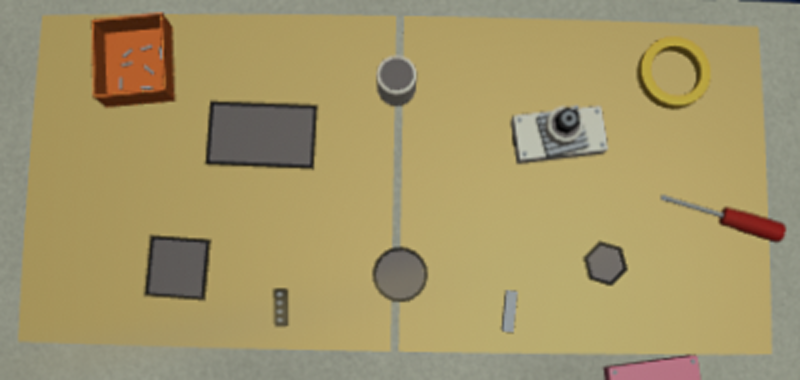

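View pics/crop2.png

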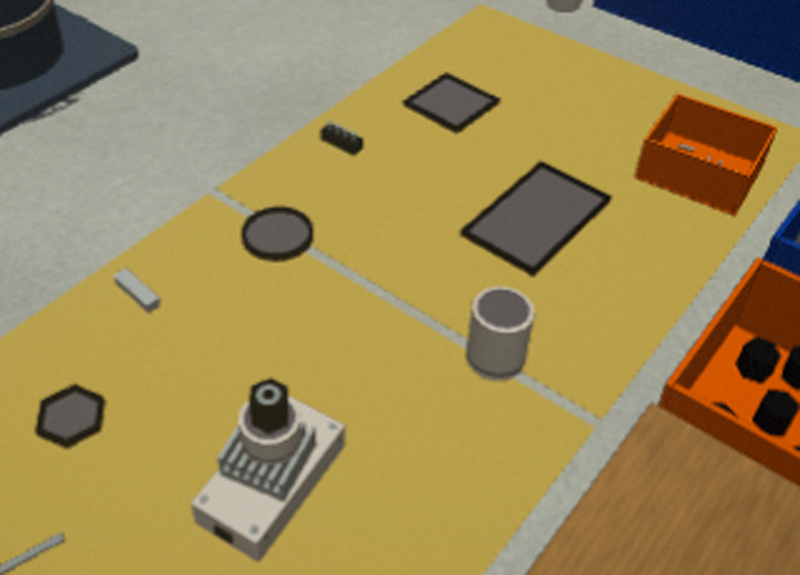

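Run:
```python
from h import *
p=par('top');im=cv2.imread('pics/top0.png');hsv=cv2.cvtColor(im,cv2.COLOR_BGR2HSV)
m=((hsv[:,:,1]<60)&(hsv[:,:,2]>140)).astype(np.uint8)*255
m[:,:300]=0;m[:,380:]=0;m[:120]=0;m[175:]=0
pts=np.argwhere(m)[:,::-1].astype(float);print(len(pts),rect(plane(p,pts,.028)))
# gland top: black blob
b=((hsv[:,:,2]<60)).astype(np.uint8)*255
b[:,:325]=0;b[:,365:]=0;b[:125]=0;b[160:]=0
pts=np.argwhere(b)[:,::-1].astype(float);print(len(pts),pts.mean(0),rect(plane(p,pts,.1)))
cv2.imwrite('pics/c3.png',cv2.resize(im[120:170,305:380],None,fx=8,fy=8,interpolation=cv2.INTER_CUBIC))
p=par('scene');im=cv2.imread('pics/scene0.png');cv2.imwrite('pics/c4.png',cv2.resize(im[265:345,190:265],None,fx=7,fy=7,interpolation=cv2.INTER_CUBIC))
# gland nest hex angle
for n,c in(('top',(362,211)),('scene',(147,286))):
    p=par(n);im=cv2.imread(f'pics/{n}0.png');hsv=cv2.cvtColor(im,cv2.COLOR_BGR2HSV)
    m=((hsv[:,:,1]<90)&(hsv[:,:,2]<125)).astype(np.uint8)*255
    cs,_=cv2.findContours(m,cv2.RETR_EXTERNAL,cv2.CHAIN_APPROX_NONE)
    for q in cs:
        if cv2.pointPolygonTest(q,c,False)>0:
            P=plane(p,q.reshape(-1,2).astype(float),.007)*1000;C=P.mean(0);D=P-C;a=np.arctan2(D[:,1],D[:,0]);r=np.hypot(*D.T)
            ph=np.angle(np.sum((r-r.mean())*np.exp(6j*a)))/6
            print(n,C,'corner angle deg mod60',np.degrees(ph),np.abs(np.mean((r-r.mean())*np.exp(6j*a))))
```

```text
597 (array([ 619.3, -195.7]), 58.7, 108.1, 7.6)
62 [341.70967742 141.70967742] (array([ 602. , -179.4]), 23.1, 60.5, 49.3)
top [ 461.04531594 -253.08766767] corner angle deg mod60 15.939940074033164 0.5763723970832694
scene [ 459.75193925 -256.02963415] corner angle deg mod60 14.102225709025928 0.4975407247121886
```

View pics/c3.png

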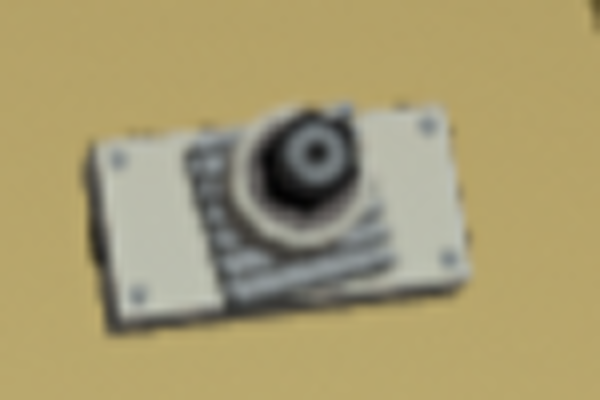

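View pics/c4.png

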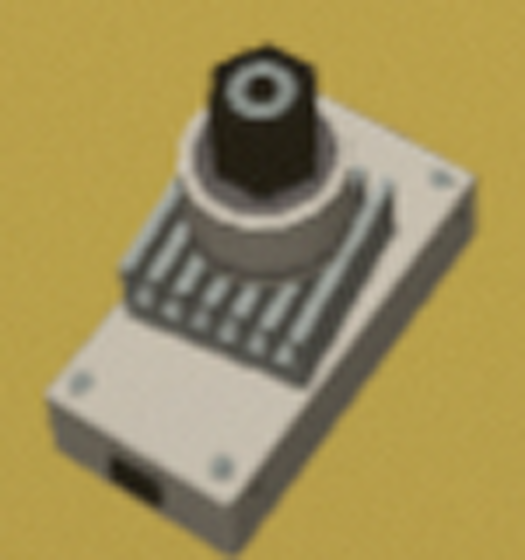

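Run:
```python
from h import *
s=manip.get_state();T=R.from_rotvec(s['tcp_rot']);p=par('wrist');C=R.from_rotvec(p['orientation'])
print('cam in tool',(T.inv().apply(p['position']-s['ee_pos'])*1000).round(1));print((T.inv()*C).as_matrix().round(3))
for n,uv in(('top',(344.1,138.5)),('scene',(226.9,277.4))):
    print(n,plane(par(n),[uv],.1)*1000)
# target
t=np.array([0.62,-0.2,0.23]);print(T.inv().apply(t-s['ee_pos'])*1000)
```

```text
cam in tool [-141.1   -1.4  -78.3]
[[ 0.     0.307 -0.952]
 [ 1.     0.     0.   ]
 [ 0.    -0.952 -0.307]]
top [[ 617.00751593 -191.93429992]]
scene [[ 614.4984159  -192.34459379]]
[   1.54364484 -704.78291976  650.75351337]
```

Request:
carry_out --steps '[[[67,0,0],[0,-702,648],85],[[67,0,0],[0,-702,648],85],[[67,0,0],[0,-702,648],85],[[67,0,0],[0,-702,648],85],[[67,0,0],[0,-702,648],85],[[67,0,0],[0,-702,648],85],[[67,0,0],[0,-702,648],85],[[67,0,0],[0,-702,648],85]]'

```text
time: 0.82
ee_pos: [0.3315, 0.3536, 0.2313]
tcp_rot: [0.986, 1.336, -0.986]
contact_force: [1.2, -0.6, -0.1]
grip_width: 0.0852
```

```bash
cat >> h.py <<'E'
def go(x,y,z,th):
    "print turn/shift to reach TCP target with jaw axis angle th (deg)"
    s=manip.get_state();T=R.from_rotvec(s['tcp_rot']);M=T.as_matrix()
    a=np.radians(th);yv=np.array([np.cos(a),np.sin(a),0]);xv=np.array([0,0,-1.])
    G=R.from_matrix(np.c_[xv,yv,np.cross(xv,yv)])
    print('t',round(s['time'],2),'pos',np.round(s['ee_pos']*1000,1),'th',round(np.degrees(np.arctan2(M[1,1],M[0,1])),1),'grip',round(s['grip_width']*1000,1),'F',s['contact_force'].round(1))
    print('turn',np.degrees((T.inv()*G).as_rotvec()).round(1),'shift',(T.inv().apply(np.array([x,y,z])-s['ee_pos']*1000)).round(1))
E
python3 -c "
from h import *
go(616,-195,230,7.6)"
```

```text
t 0.82 pos [331.5 353.6 231.3] th 17.1 grip 85.2 F [ 1.2 -0.6 -0.1]
turn [ 9.5 -0.   0. ] shift [  1.1 110.3 608.1]
```

Request:
carry_out --steps '[[[10,0,0],[1,110,608],85],[[10,0,0],[1,110,608],85],[[10,0,0],[1,110,608],85],[[10,0,0],[1,110,608],85],[[10,0,0],[1,110,608],85],[[10,0,0],[1,110,608],85],[[10,0,0],[1,110,608],85],[[10,0,0],[1,110,608],85]]'

```text
time: 1.48
ee_pos: [0.4867, 0.0587, 0.2308]
tcp_rot: [1.112, 1.268, -1.112]
contact_force: [1.6, 0.5, 0.0]
grip_width: 0.0848
```

```bash
python3 -c "
from h import *
go(616,-195,230,7.6)"
```

```text
t 1.48 pos [486.7  58.7 230.8] th 7.5 grip 84.8 F [1.6 0.5 0. ]
turn [-0.1 -0.  -0. ] shift [  0.8  95.1 268.4]
```

Request:
carry_out --steps '[[[0,0,0],[0,95,268],85],[[0,0,0],[0,95,268],85],[[0,0,0],[0,95,268],85],[[0,0,0],[0,95,268],85],[[0,0,0],[0,95,268],85],[[0,0,0],[0,95,268],85],[[0,0,0],[0,95,268],85],[[0,0,0],[0,95,268],85]]'

```text
time: 2.15
ee_pos: [0.6159, -0.201, 0.2303]
tcp_rot: [1.114, 1.261, -1.12]
contact_force: [-1.6, 0.1, -1.3]
grip_width: 0.0852
```

```bash
python3 -c "
from h import *
go(616,-195,230,7.6)
p,im,d=grab('wrist','w1')
import pickle;pickle.dump(p,open('pics/w1.pkl','wb'))
cv2.imwrite('pics/w1c.png',cv2.resize(im[60:384,130:400,::-1],None,fx=1.8,fy=1.8,interpolation=cv2.INTER_CUBIC))"
```

```text
t 2.15 pos [ 615.9 -201.   230.3] th 7.1 grip 85.2 F [-1.6  0.1 -1.3]
turn [-0.5  0.3  0. ] shift [ 0.2  0.8 -5.9]
```

View pics/w1c.png

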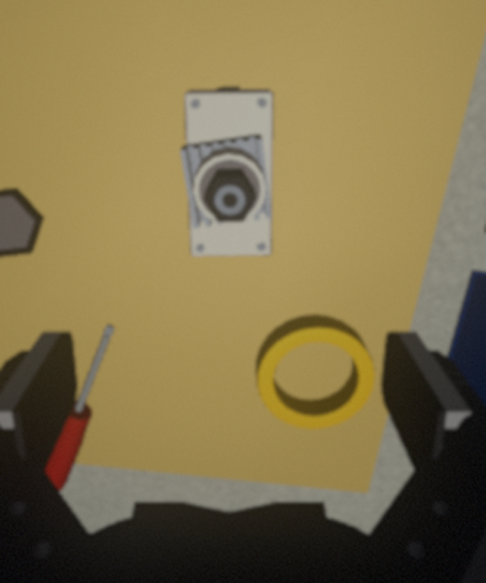

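```bash
python3 -c "
from h import *
im=cv2.imread('pics/w1.png');cv2.imwrite('pics/w1d.png',cv2.resize(im[100:210,220:300],None,fx=7,fy=5.4 and 7,interpolation=cv2.INTER_CUBIC)[:600*2])
cv2.imwrite('pics/w1e.png',cv2.convertScaleAbs(cv2.resize(im[145:195,230:285],None,fx=11,fy=11,interpolation=cv2.INTER_CUBIC),alpha=1.6))
"
```

```text
(no output)
```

View pics/w1e.png

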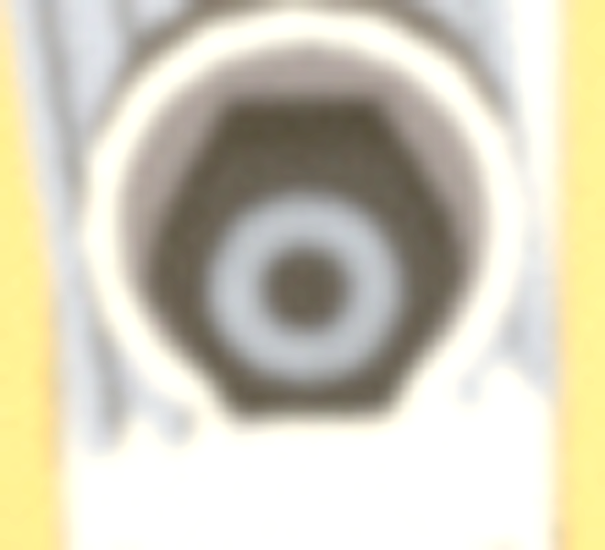

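```bash
python3 -c "
from h import *
import pickle
p=pickle.load(open('pics/w1.pkl','rb'))
print(plane(p,[(257.1,170.6)],.1)*1000)
im=cv2.imread('pics/w1.png');hsv=cv2.cvtColor(im,cv2.COLOR_BGR2HSV)
m=((hsv[:,:,1]<50)&(hsv[:,:,2]>110)).astype(np.uint8)*255
m[:,:225]=0;m[:,295:]=0;m[:105]=0;m[205:]=0
pts=np.argwhere(m)[:,::-1].astype(float);print(len(pts),rect(plane(p,pts,.028)))
go(616,-193,130,-22)
"
```

```text
[[ 614.99386249 -193.84171488]]
3460 (array([ 613.4, -197.9]), 57.9, 108.4, 8.5)
t 2.2 pos [ 615.3 -197.4  230. ] th 7.2 grip 85.2 F [ 0.6  1.2 -0. ]
turn [29.2  0.1  0. ] shift [100.    1.4  -4.5]
```

Request:
carry_out --steps '[[[7,0,0],[20,1,-4],50],[[14,0,0],[50,1,-4],50],[[21,0,0],[80,1,-4],50],[[28,0,0],[90,1,-4],50],[[29,0,0],[100,1,-4],50],[[29,0,0],[100,1,-4],50]]' --squeeze 30

```text
time: 2.7
ee_pos: [0.6148, -0.187, 0.1287]
tcp_rot: [1.477, 1.012, -1.48]
contact_force: [-0.6, 0.0, -0.8]
grip_width: 0.0496
```

```bash
python3 -c "
from h import *
go(615.3,-193.2,82,-22)
p,im,d=grab('wrist','w2')
go(615.3,-193.2,82,-22)"
```

```text
t 2.7 pos [ 614.8 -187.   128.7] th -21.3 grip 49.6 F [-0.6  0.  -0.8]
turn [0.7 0.  0.2] shift [46.7  2.8  5.6]
t 2.75 pos [ 615.5 -187.7  130.2] th -21.3 grip 49.8 F [1.2 0.  0.7]
turn [0.7 0.  0.1] shift [48.2  1.9  5.2]
```

View pics/w2.png

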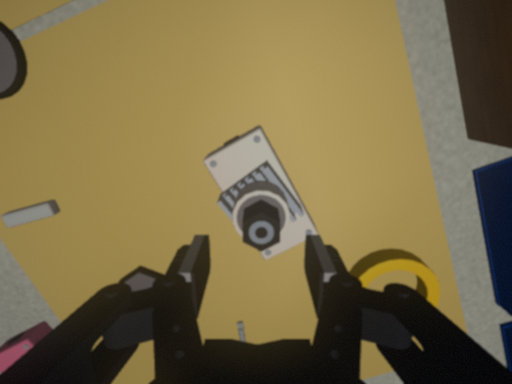

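```bash
python3 -c "
from h import *
go(615.3,-193.2,82,-22)
p=par('wrist');print(plane(p,[(261,232)],.1)*1000)
for i in range(3):
  grab('wrist','w2b');go(615.3,-193.2,82,-22)"
```

```text
t 2.75 pos [ 615.5 -187.7  130.2] th -21.3 grip 49.8 F [1.2 0.  0.7]
turn [0.7 0.  0.1] shift [48.2  1.9  5.2]
[[ 616.05231076 -195.03515953]]
t 2.8 pos [ 616.  -188.3  131.3] th -21.3 grip 49.9 F [-0.2 -0.1 -0.2]
turn [ 0.7 -0.  -0. ] shift [49.3  1.1  4.8]
t 2.85 pos [ 616.3 -188.7  131.9] th -21.3 grip 49.9 F [-0.4  0.9  0.3]
turn [ 0.7 -0.  -0.1] shift [49.9  0.6  4.6]
t 2.9 pos [ 616.4 -188.9  132.1] th -21.4 grip 49.9 F [ 0.7 -0.5  0.3]
turn [ 0.6 -0.  -0.1] shift [50.1  0.4  4.4]
```

Request:
carry_out --steps '[[[0,0,0],[0,1,5],50],[[0,0,0],[25,1,5],50],[[0,0,0],[50,1,5],50],[[0,0,0],[50,1,5],50],[[0,0,0],[50,1,5],50],[[0,0,0],[50,1,5],50]]'

```text
time: 3.4
ee_pos: [0.6154, -0.1946, 0.0823]
tcp_rot: [1.481, 1.006, -1.479]
contact_force: [-0.9, -0.1, 1.0]
grip_width: 0.0499
```

```bash
python3 -c "
from h import *
p,im,d=grab('wrist','w3')
p,im,d=grab('scene','s3')
cv2.imwrite('pics/s3c.png',cv2.resize(im[200:330,160:300,::-1],None,fx=4,fy=4,interpolation=cv2.INTER_CUBIC))
go(615.7,-194,82,-22)"
```

```text
t 3.5 pos [ 615.7 -194.4   82.5] th -21.5 grip 50.1 F [ 0.8 -0.1  0.2]
turn [ 0.5 -0.  -0.1] shift [ 0.5 -0.2 -0.4]
```

View pics/w3.png

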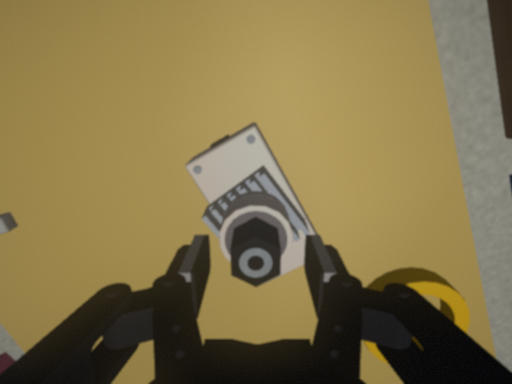

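View pics/s3c.png

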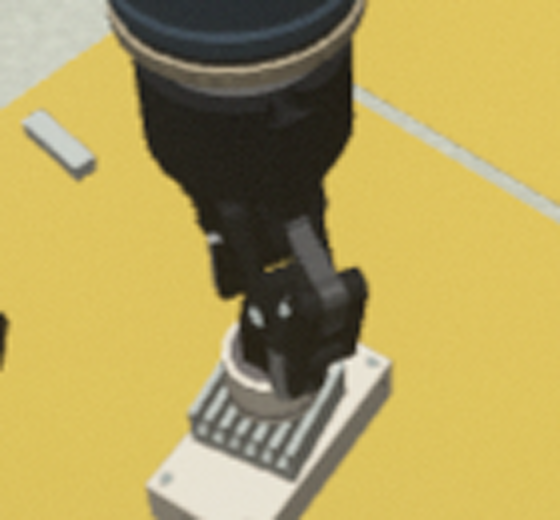

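Request:
carry_out --steps '[[[0,0,0],[0,0,0],15],[[0,0,0],[0,0,0],15],[[0,0,0],[0,0,0],15],[[0,0,0],[0,0,0],15],[[0,0,0],[0,0,0],15],[[0,0,0],[0,0,0],15],[[0,0,0],[-5,0,0],15],[[0,0,0],[-30,0,0],15]]' --squeeze 30

```text
time: 4.17
ee_pos: [0.6129, -0.1925, 0.108]
tcp_rot: [1.478, 1.013, -1.485]
contact_force: [-0.3, 0.2, -0.8]
grip_width: 0.0234
```

```bash
python3 -c "
from h import *
p,im,d=grab('wrist','w4')
go(460.5,-255,100,-15)"
```

```text
t 4.22 pos [ 615.7 -194.4  114.9] th -21.5 grip 23.3 F [ 2.3 -0.8  3.1]
turn [-6.5  0.  -0.1] shift [  14.6 -122.2  113.4]
```

View pics/w4.png

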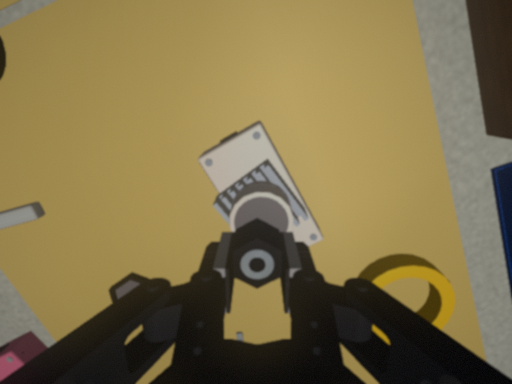

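Request:
carry_out --steps '[[[0,0,0],[-20,0,0],15],[[-2,0,0],[-20,-30,28],15],[[-4,0,0],[-20,-60,56],15],[[-6,0,0],[0,-90,84],15],[[-6.5,0,0],[40,-122,113],15],[[-6.5,0,0],[65,-122,113],15],[[-6.5,0,0],[65,-122,113],15],[[-6.5,0,0],[65,-122,113],15]]'

```text
time: 4.88
ee_pos: [0.4585, -0.2543, 0.045]
tcp_rot: [1.401, 1.075, -1.403]
contact_force: [0.2, -0.3, -0.0]
grip_width: 0.023
```

```bash
python3 -c "
from h import *
p,im,d=grab('wrist','w5')
p,im,d=grab('scene','s5')
go(460.5,-255,10,-15)
cv2.imwrite('pics/s5c.png',cv2.resize(im[220:340,80:220,::-1],None,fx=4,fy=4,interpolation=cv2.INTER_CUBIC))"
```

```text
t 4.98 pos [ 461.5 -254.4   46.7] th -15.0 grip 23.2 F [ 1.4  0.6 -0.2]
turn [ 0.   0.  -0.1] shift [36.7 -0.8  0.8]
```

View pics/w5.png

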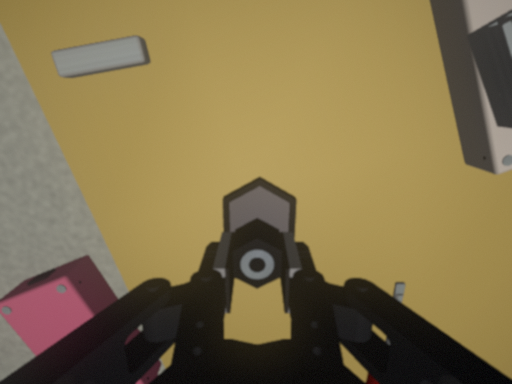

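View pics/s5c.png

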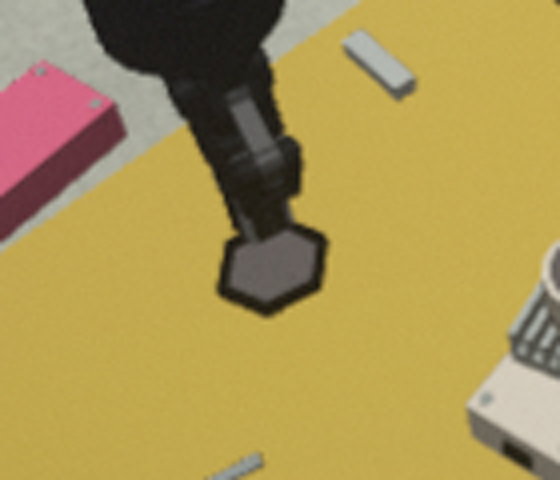

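Request:
carry_out --steps '[[[0,0,0],[20,-1,1],15],[[0,0,0],[30,-1,1],15],[[0,0,0],[36,-1,1],15],[[0,0,0],[36,-1,1],15],[[0,0,0],[36,-1,1],15]]'

```text
time: 5.4
ee_pos: [0.4592, -0.2547, 0.01]
tcp_rot: [1.399, 1.074, -1.399]
contact_force: [0.2, -0.5, -0.2]
grip_width: 0.0232
```

```bash
python3 -c "
from h import *
p,im,d=grab('wrist','w6')
go(460.5,-255,9.5,-15)"
```

```text
t 5.45 pos [ 459.2 -254.9   10.3] th -15.0 grip 23.1 F [ 0.1  0.1 -0.4]
turn [-0.  0. -0.] shift [ 0.8  1.3 -0.2]
```

View pics/w6.png

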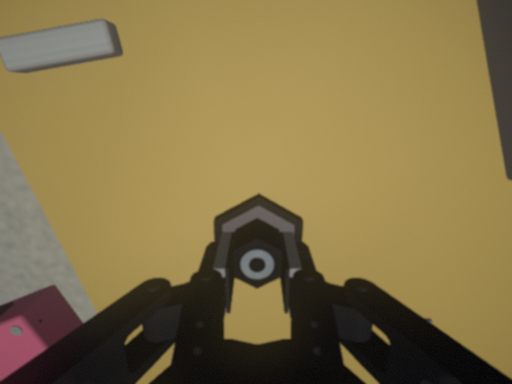

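Request:
carry_out --steps '[[[0,0,0],[0.7,1,0],15],[[0,0,0],[0.7,1,0],15],[[0,0,0],[0.7,1,0],26],[[0,0,0],[0.7,1,0],30],[[0,0,0],[0.7,1,0],34],[[0,0,0],[0.7,1,0],36],[[0,0,0],[-15,1,0],36],[[0,0,0],[-50,1,0],40]]'

```text
time: 6.12
ee_pos: [0.4577, -0.254, 0.0575]
tcp_rot: [1.398, 1.079, -1.404]
contact_force: [0.9, 0.0, 0.8]
grip_width: 0.0401
```

Request:
carry_out --steps '[[[0,0,0],[-35,0,0],60],[[0,0,0],[-65,0,0],60],[[0,0,0],[-75,0,0],60],[[0,0,0],[-75,0,0],60]]'

```text
time: 6.45
ee_pos: [0.4609, -0.2558, 0.1373]
tcp_rot: [1.401, 1.069, -1.396]
contact_force: [0.8, -0.3, -0.9]
grip_width: 0.06
```

```bash
python3 -c "
from h import *
p,im,d=grab('wrist','w7')
go(615.7,-197,200,7.6)"
```

```text
t 6.5 pos [ 460.2 -255.1  135.6] th -15.0 grip 59.9 F [ 0.1  0.8 -0.7]
turn [-22.6   0.   -0.1] shift [-64.1 135.3 -96.3]
```

View pics/w7.png

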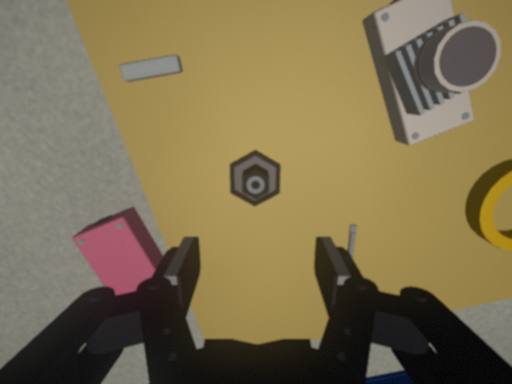

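Request:
carry_out --steps '[[[-6,0,0],[-10,34,-24],60],[[-12,0,0],[-30,68,-48],60],[[-18,0,0],[-40,102,-72],60],[[-22.6,0,0],[-40,135,-96],60],[[-22.6,0,0],[-40,135,-96],60],[[-22.6,0,0],[-40,135,-96],60],[[-22.6,0,0],[-40,135,-96],60]]'

```text
time: 7.08
ee_pos: [0.614, -0.197, 0.1725]
tcp_rot: [1.11, 1.272, -1.113]
contact_force: [-0.5, -0.2, 1.1]
grip_width: 0.0603
```

```bash
python3 -c "
from h import *
p,im,d=grab('wrist','w8')
hsv=cv2.cvtColor(im,cv2.COLOR_RGB2HSV)
cv2.imwrite('pics/w8c.png',cv2.resize(im[100:270,180:340,::-1],None,fx=4,fy=3.5,interpolation=cv2.INTER_CUBIC))
go(615.7,-194,58,7.6)
import pickle;pickle.dump(par('wrist'),open('pics/w8.pkl','wb'))"
```

```text
t 7.13 pos [ 613.4 -197.9  173. ] th 7.5 grip 60.0 F [-0.4 -0.3 -0.9]
turn [-0.1 -0.   0.2] shift [115.    3.2  -3.5]
```

View pics/w8c.png

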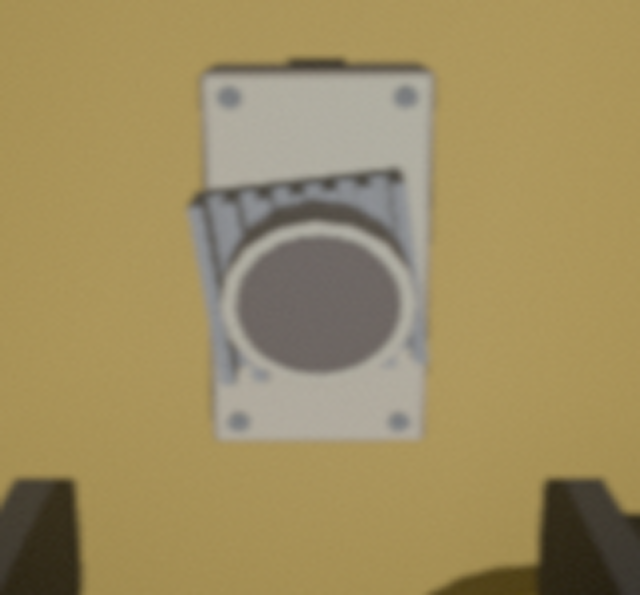

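```bash
python3 -c "
from h import *
import pickle
p=pickle.load(open('pics/w8.pkl','rb'));im=cv2.imread('pics/w8.png')
m=((im.max(2)<135)&(im.min(2)>70)).astype(np.uint8)*255;m=cv2.morphologyEx(m,cv2.MORPH_OPEN,np.ones((5,5)))
cs,_=cv2.findContours(m,cv2.RETR_EXTERNAL,cv2.CHAIN_APPROX_NONE)
for c in cs:
  if cv2.pointPolygonTest(c,(259,188),False)>0:
    P=plane(p,c.reshape(-1,2).astype(float),.076)*1000;print(cv2.fitEllipse(P.astype(np.float32)),cv2.contourArea(c))
go(615.7,-194,58,7.6)
"
```

```text
((614.5400390625, -195.3387908935547), (33.13418197631836, 33.359901428222656), 151.64666748046875) 1173.0
t 7.13 pos [ 613.4 -197.9  173. ] th 7.5 grip 60.0 F [-0.4 -0.3 -0.9]
turn [-0.1 -0.   0.2] shift [115.    3.2  -3.5]
```

Request:
carry_out --steps '[[[0,0,0],[20,2,-3],64],[[0,0,0],[55,2,-3],64],[[0,0,0],[90,2,-3],64],[[0,0,0],[110,2,-3],64],[[0,0,0],[118,2,-3],64],[[0,0,0],[118,2,-3],64],[[0,0,0],[118,2,-3],64]]'

```text
time: 7.72
ee_pos: [0.6161, -0.1951, 0.0573]
tcp_rot: [1.112, 1.268, -1.113]
contact_force: [-0.1, -0.3, 0.2]
grip_width: 0.0641
```

```bash
python3 -c "
from h import *
p,im,d=grab('wrist','w9')
p,im,d=grab('scene','s9')
cv2.imwrite('pics/s9c.png',cv2.resize(im[220:350,160:300,::-1],None,fx=4,fy=4,interpolation=cv2.INTER_CUBIC))
go(614.7,-195,55,7.6)"
```

```text
t 7.82 pos [ 617.2 -195.    58.5] th 7.5 grip 64.0 F [ 0.5 -0.   0.3]
turn [-0.1  0.1 -0.1] shift [ 3.5 -2.5 -0.3]
```

View pics/w9.png

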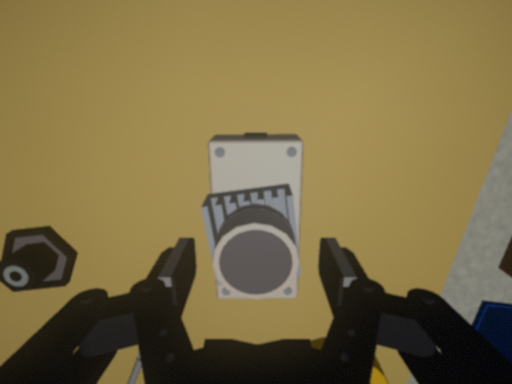

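View pics/s9c.png

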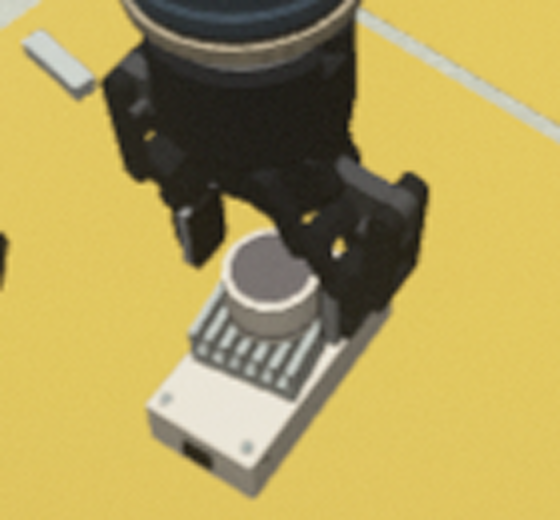

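Request:
carry_out --steps '[[[0,0,0],[3,-1.5,0],60],[[0,0,0],[3,-1.5,0],50],[[0,0,0],[3,-1.5,0],36],[[0,0,0],[3,-1.5,0],36],[[0,0,0],[3,-1.5,0],36],[[0,0,0],[3,-1.5,0],36],[[0,0,0],[-5,-1.5,0],36],[[0,0,0],[-30,-1.5,0],36]]' --squeeze 35

```text
time: 8.48
ee_pos: [0.6131, -0.1933, 0.0845]
tcp_rot: [1.11, 1.274, -1.114]
contact_force: [0.1, -0.0, -0.7]
grip_width: 0.0408
```

```bash
python3 -c "
from h import *
p,im,d=grab('wrist','w10')
go(442.5,-5,100,7.6)"
```

```text
t 8.53 pos [ 616.1 -195.    91.2] th 7.6 grip 40.7 F [ 1.6 -1.3  3.6]
turn [-0.   0.1 -0.2] shift [  -9.5 -147.1 -211.1]
```

View pics/w10.png

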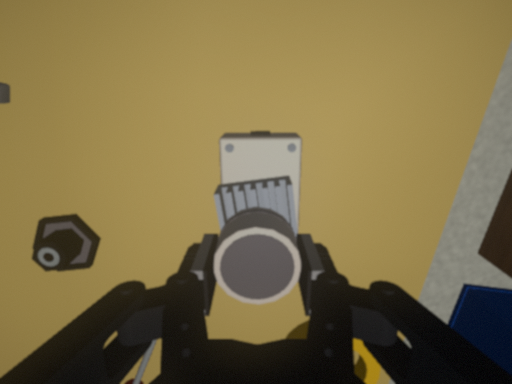

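Request:
carry_out --steps '[[[0,0,0],[-20,0,0],36],[[0,0,0],[-25,-20,-30],36],[[0,0,0],[-25,-42,-60],36],[[0,0,0],[-20,-63,-90],36],[[0,0,0],[-20,-84,-120],36],[[0,0,0],[-10,-105,-150],36],[[0,0,0],[0,-126,-181],36],[[0,0,0],[10,-147,-211],36]]'

```text
time: 9.2
ee_pos: [0.4407, -0.0034, 0.0773]
tcp_rot: [1.112, 1.267, -1.11]
contact_force: [1.0, 0.7, -1.2]
grip_width: 0.0407
```

Request:
carry_out --steps '[[[0,0,0],[20,0,0],36],[[0,0,0],[25,0,0],36],[[0,0,0],[25,0,0],36],[[0,0,0],[25,0,0],36]]'

```text
time: 9.53
ee_pos: [0.4426, -0.0055, 0.0523]
tcp_rot: [1.113, 1.267, -1.112]
contact_force: [0.5, -1.1, -0.7]
grip_width: 0.0407
```

```bash
python3 -c "
from h import *
p,im,d=grab('wrist','w11')
p,im,d=grab('scene','s11')
go(442.5,-5,8.5,7.6)
cv2.imwrite('pics/s11c.png',cv2.resize(im[130:270,160:300,::-1],None,fx=4,fy=4,interpolation=cv2.INTER_CUBIC))"
```

```text
t 9.63 pos [442.7  -5.6  52.5] th 7.5 grip 41.0 F [-0.6  0.8 -0.8]
turn [-0.1  0.  -0.1] shift [44.  -0.2 -0.6]
```

View pics/w11.png

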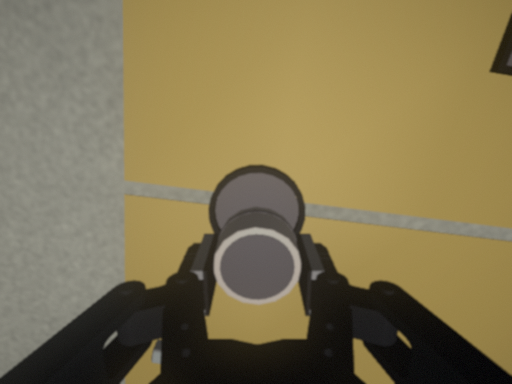

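View pics/s11c.png

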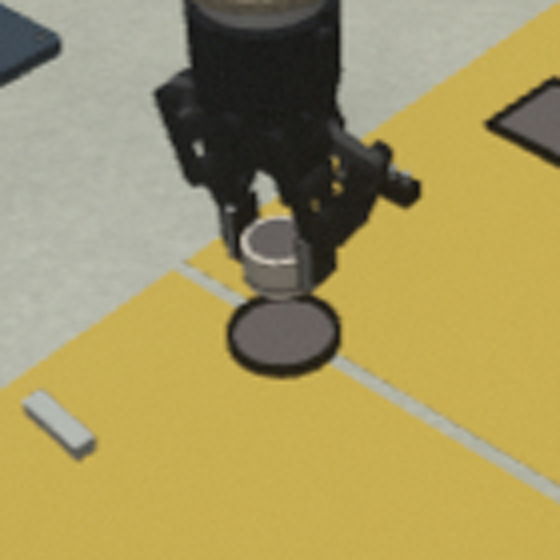

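Centred over the nest (nest centre col 257, collar col 257). Lower it.

Request:
carry_out --steps '[[[0,0,0],[22,0,-0.5],36],[[0,0,0],[35,0,-0.5],36],[[0,0,0],[43,0,-0.5],36],[[0,0,0],[43.5,0,-0.5],36],[[0,0,0],[43.5,0,-0.5],36]]'

```text
time: 10.05
ee_pos: [0.4418, -0.0047, 0.0084]
tcp_rot: [1.112, 1.268, -1.112]
contact_force: [-0.4, -0.4, -0.9]
grip_width: 0.0409
```

```bash
python3 -c "
from h import *
p,im,d=grab('wrist','w12')
go(442.5,-5,8.5,7.6)"
```

```text
t 10.1 pos [441.8  -4.6   8.6] th 7.5 grip 41.0 F [ 0.1  0.5 -0.7]
turn [-0.1  0.  -0. ] shift [0.1 0.6 0.5]
```

View pics/w12.png

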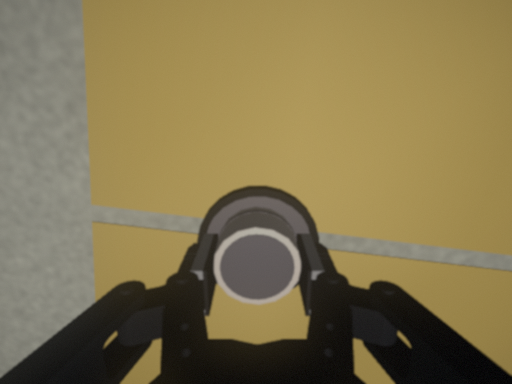

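Request:
carry_out --steps '[[[0,0,0],[0.3,0.5,0.5],43],[[0,0,0],[0.3,0.5,0.5],48],[[0,0,0],[0.3,0.5,0.5],54],[[0,0,0],[0.3,0.5,0.5],58],[[0,0,0],[-4,0.5,0.5],60],[[0,0,0],[-30,0.5,0.5],60],[[0,0,0],[-70,0.5,0.5],60],[[0,0,0],[-110,0.5,0.5],60]]'

```text
time: 10.77
ee_pos: [0.4407, -0.0048, 0.1193]
tcp_rot: [1.11, 1.271, -1.114]
contact_force: [0.6, 0.2, 0.1]
grip_width: 0.0599
```

```bash
python3 -c "
from h import *
p,im,d=grab('wrist','w13')
go(615,-196,165,17)"
```

```text
t 10.82 pos [443.7  -5.3 125.5] th 7.5 grip 60.1 F [ 2.7 -0.4  5.5]
turn [-9.5  0.  -0.3] shift [-38.7 145.3 211.3]
```

View pics/w13.png

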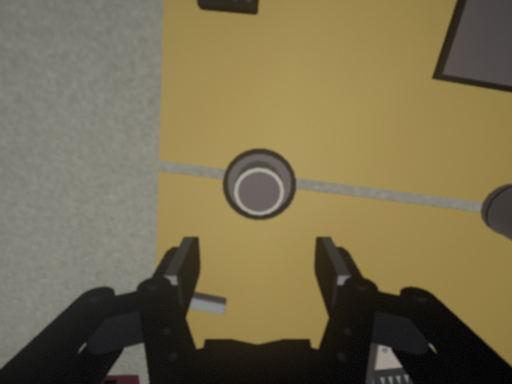

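Request:
carry_out --steps '[[[-2,0,0],[-10,20,30],75],[[-4,0,0],[-20,40,60],75],[[-6,0,0],[-30,62,90],75],[[-8,0,0],[-40,83,120],75],[[-9.5,0,0],[-40,104,150],75],[[-9.5,0,0],[-40,125,181],75],[[-9.5,0,0],[-40,145,211],75],[[-9.5,0,0],[-40,145,211],75]]'

```text
time: 11.48
ee_pos: [0.6162, -0.201, 0.1586]
tcp_rot: [0.988, 1.329, -0.991]
contact_force: [-1.9, 0.2, 0.0]
grip_width: 0.0752
```

Request:
carry_out --steps '[[[0,0,0],[0,0,0],75],[[0,0,0],[0,0,0],75]]'

```text
time: 11.65
ee_pos: [0.6128, -0.1941, 0.158]
tcp_rot: [0.987, 1.337, -0.988]
contact_force: [0.6, 0.9, -0.5]
grip_width: 0.0747
```

```bash
python3 -c "
from h import *
import pickle
p,im,d=grab('wrist','w14')
pickle.dump(par('wrist'),open('pics/w14.pkl','wb'))
go(615,-196,165,17)
cv2.imwrite('pics/w14c.png',cv2.resize(im[90:260,170:350,::-1],None,fx=4,fy=3.5,interpolation=cv2.INTER_CUBIC))"
```

```text
t 11.7 pos [ 612.8 -193.4  158.1] th 17.1 grip 74.9 F [-0.4  0.3  0.3]
turn [ 0.1 -0.1  0. ] shift [-6.9  1.3  3.1]
```

View pics/w14c.png

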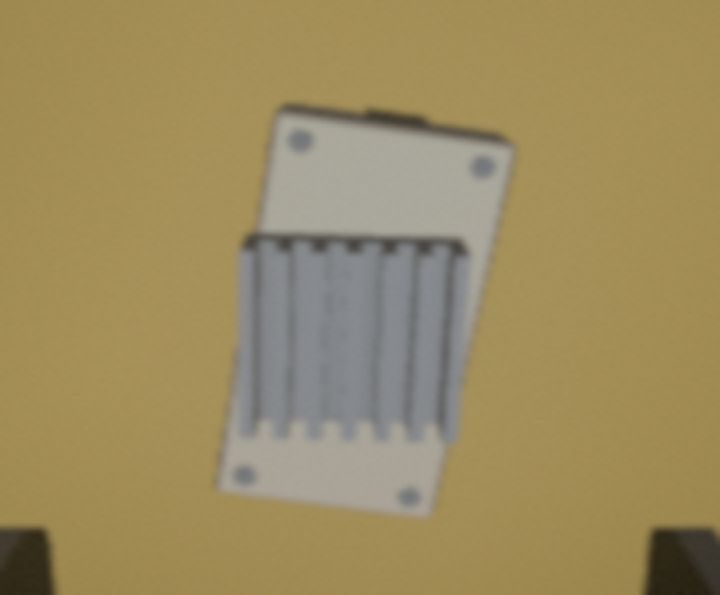

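```bash
python3 -c "
from h import *
import pickle
p=pickle.load(open('pics/w14.pkl','rb'))
def cv(c): c=np.array(c,float); return c/[4,3.5]+[170,90]-.5
P=plane(p,cv([(242,248),(468,252),(456,440),(239,437)]),.05)*1000;print(P.round(1),P.mean(0),rect(P/1000))
Q=plane(p,cv([(280,112),(513,150),(430,515),(218,488)]),.028)*1000;print(Q.round(1),Q.mean(0),rect(Q/1000))
d=Q[0]-Q[3];e=Q[1]-Q[2];print(np.degrees(np.arctan2(*(d+e)[::-1]))-90)
d=P[0]-P[3];e=P[1]-P[2];print(np.degrees(np.arctan2(*(d+e)[::-1]))-90)
go(615,-196,165,17)
"
```

```text
[[ 583.6 -178.7]
 [ 630.1 -165.4]
 [ 643.6 -213.3]
 [ 596.3 -227. ]] [ 613.42677816 -196.07095377] (array([ 613.2, -196.2]), 49.2, 50.1, 15.7)
[[ 581.7 -147.3]
 [ 634.7 -141. ]
 [ 649.6 -245.7]
 [ 596.1 -253.2]] [ 615.51724219 -196.79350805] (array([ 615.4, -196.5]), 54.0, 106.9, 8.0)
7.893538001084536
15.221787772927925
t 11.7 pos [ 612.8 -193.4  158.1] th 17.1 grip 74.9 F [-0.4  0.3  0.3]
turn [ 0.1 -0.1  0. ] shift [-6.9  1.3  3.1]
```

Request:
carry_out --steps '[[[1.4,0,0],[20,0,3],72],[[1.4,0,0],[55,0,3],72],[[1.4,0,0],[90,0,3],72],[[1.4,0,0],[110,0,3],72],[[1.4,0,0],[120,0,3],72],[[1.4,0,0],[124,0,3],72],[[1.4,0,0],[124,0,3],72],[[1.4,0,0],[124,0,3],72]]'

```text
time: 12.37
ee_pos: [0.6151, -0.1974, 0.0357]
tcp_rot: [1.005, 1.325, -1.004]
contact_force: [-0.3, -0.0, 0.5]
grip_width: 0.0724
```

```bash
python3 -c "
from h import *
p,im,d=grab('wrist','w15')
p,im,d=grab('scene','s15')
cv2.imwrite('pics/s15c.png',cv2.resize(im[220:350,160:300,::-1],None,fx=4,fy=4,interpolation=cv2.INTER_CUBIC))
go(613.5,-196.1,33,15.7)"
```

```text
t 12.47 pos [ 615.3 -197.6   36. ] th 15.7 grip 71.6 F [ 0.  -0.7  0.3]
turn [-0.   0.1 -0.1] shift [ 3.  -1.4 -2. ]
```

View pics/w15.png

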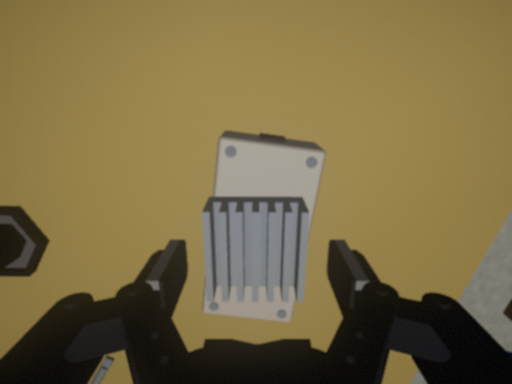

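View pics/s15c.png

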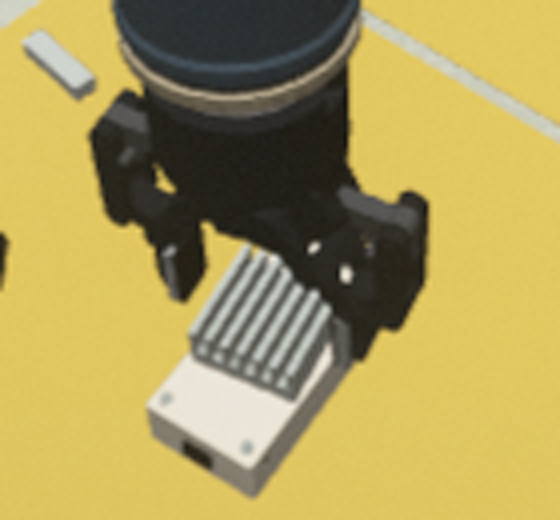

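Request:
carry_out --steps '[[[0,0,0],[3,-1,-1.5],66],[[0,0,0],[3,-1,-1.5],58],[[0,0,0],[3,-1,-1.5],44],[[0,0,0],[3,-1,-1.5],44],[[0,0,0],[3,-1,-1.5],44],[[0,0,0],[3,-1,-1.5],44],[[0,0,0],[-5,-1,-1.5],44],[[0,0,0],[-30,-1,-1.5],44]]' --squeeze 50

```text
time: 13.13
ee_pos: [0.611, -0.1952, 0.0618]
tcp_rot: [1.004, 1.332, -1.008]
contact_force: [0.8, -0.0, -0.6]
grip_width: 0.0487
```

```bash
python3 -c "
from h import *
p,im,d=grab('wrist','w16')
go(447,265.5,100,-3)"
```

```text
t 13.18 pos [ 614.  -196.9   68.5] th 15.7 grip 48.8 F [ 0.9 -1.5  2.8]
turn [18.7  0.1 -0.1] shift [ -32.3  -36.  -490.3]
```

View pics/w16.png

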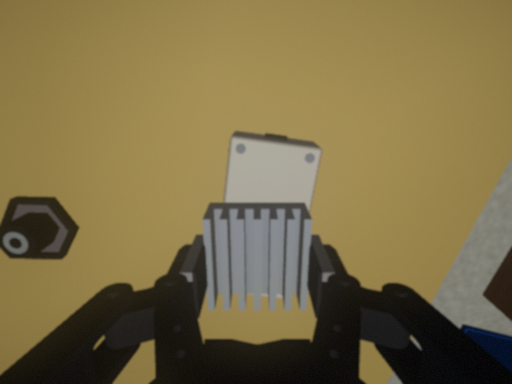

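Request:
carry_out --steps '[[[0,0,0],[-35,0,0],44],[[2,0,0],[-50,-3,-35],44],[[5,0,0],[-50,-6,-75],44],[[8,0,0],[-50,-9,-115],44],[[11,0,0],[-50,-12,-155],44],[[14,0,0],[-50,-15,-195],44],[[16,0,0],[-50,-18,-235],44],[[18.7,0,0],[-50,-21,-275],44]]'

```text
time: 13.85
ee_pos: [0.5178, 0.0645, 0.1148]
tcp_rot: [1.25, 1.183, -1.249]
contact_force: [1.6, -0.4, -1.5]
grip_width: 0.0486
```

```bash
python3 -c "
from h import *
go(447,265.5,55,-3)"
```

```text
t 13.85 pos [517.8  64.5 114.8] th -3.1 grip 48.6 F [ 1.6 -0.4 -1.5]
turn [-0.1 -0.  -0. ] shift [  59.9  -81.7 -196.8]
```

Request:
carry_out --steps '[[[0,0,0],[0,-15,-35],44],[[0,0,0],[0,-30,-72],44],[[0,0,0],[0,-45,-110],44],[[0,0,0],[0,-60,-148],44],[[0,0,0],[20,-75,-182],44],[[0,0,0],[40,-81,-194],44],[[0,0,0],[58,-81,-194],44],[[0,0,0],[58,-81,-194],44]]'

```text
time: 14.52
ee_pos: [0.4458, 0.2619, 0.0541]
tcp_rot: [1.243, 1.186, -1.249]
contact_force: [0.1, -0.1, -0.5]
grip_width: 0.0489
```

Request:
carry_out --steps '[[[0,0,0],[0,0,0],44],[[0,0,0],[0,0,0],44]]'

```text
time: 14.68
ee_pos: [0.4489, 0.2601, 0.0573]
tcp_rot: [1.25, 1.182, -1.248]
contact_force: [-0.6, -0.1, -1.6]
grip_width: 0.0488
```

```bash
python3 -c "
from h import *
p,im,d=grab('wrist','w17')
p,im,d=grab('scene','s17')
go(447,265.5,8,-3)
cv2.imwrite('pics/s17c.png',cv2.resize(im[80:220,230:370,::-1],None,fx=4,fy=4,interpolation=cv2.INTER_CUBIC))"
```

```text
t 14.78 pos [449.  260.3  57.5] th -3.1 grip 48.6 F [-0.1 -0.  -0.5]
turn [-0.1 -0.1 -0.1] shift [49.5 -2.4 -5. ]
```

View pics/w17.png

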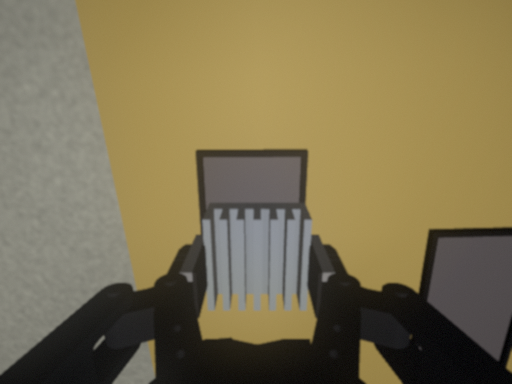

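View pics/s17c.png

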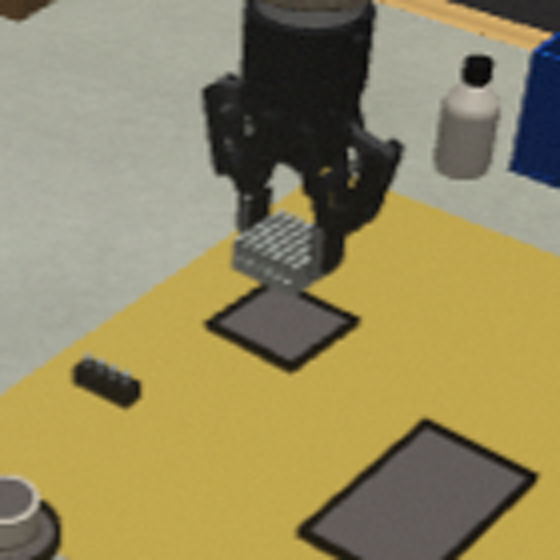

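Request:
carry_out --steps '[[[0,0,0],[8,-2.5,-5],44],[[0,0,0],[25,-2.5,-5],44],[[0,0,0],[40,-2.5,-5],44],[[0,0,0],[46,-2.5,-5],44],[[0,0,0],[48,-2.5,-5],44],[[0,0,0],[48,-2.5,-5],44],[[0,0,0],[48,-2.5,-5],44]]'

```text
time: 15.37
ee_pos: [0.446, 0.266, 0.0088]
tcp_rot: [1.249, 1.183, -1.248]
contact_force: [0.1, -0.6, -1.8]
grip_width: 0.0485
```

```bash
python3 -c "
from h import *
p,im,d=grab('wrist','w18')
go(447,265.5,8,-3)"
```

```text
t 15.42 pos [446.1 266.1   8.9] th -3.0 grip 48.9 F [-0.5  0.2 -0.9]
turn [-0. -0. -0.] shift [0.9 1.  0.6]
```

View pics/w18.png

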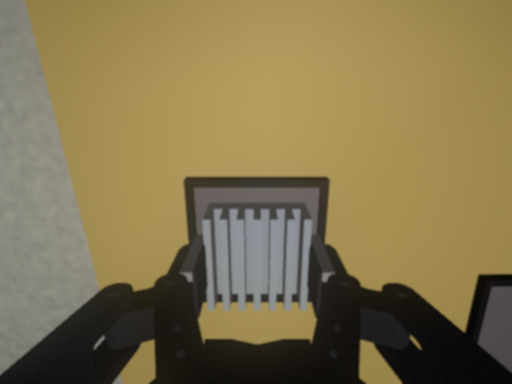

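Request:
carry_out --steps '[[[0,0,0],[0.7,0.5,0.5],44],[[0,0,0],[0.7,0.5,0.5],51],[[0,0,0],[0.7,0.5,0.5],57],[[0,0,0],[0.7,0.5,0.5],63],[[0,0,0],[0.7,0.5,0.5],68],[[0,0,0],[-20,0.5,0.5],70],[[0,0,0],[-60,0.5,0.5],70],[[0,0,0],[-100,0.5,0.5],70]]'

```text
time: 16.08
ee_pos: [0.4452, 0.2646, 0.1086]
tcp_rot: [1.245, 1.183, -1.251]
contact_force: [1.0, 0.6, -0.2]
grip_width: 0.0702
```

Request:
carry_out --steps '[[[0,0,0],[-30,0,0],80],[[0,0,0],[-30,0,0],80],[[0,0,0],[-30,0,0],80]]'

```text
time: 16.33
ee_pos: [0.4468, 0.2662, 0.1399]
tcp_rot: [1.251, 1.184, -1.244]
contact_force: [-0.2, 0.5, -1.1]
grip_width: 0.0797
```

```bash
python3 -c "
from h import *
p,im,d=grab('wrist','w19')
go(615.3,-196.8,150,8)"
```

```text
t 16.38 pos [445.9 265.9 138.5] th -3.0 grip 80.0 F [-0.5  0.5 -0.6]
turn [-11.   -0.1  -0. ] shift [-11.9 193.3 453.2]
```

View pics/w19.png

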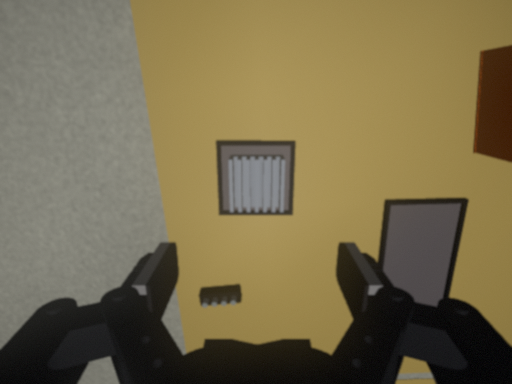

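Request:
carry_out --steps '[[[-2,0,0],[0,15,35],80],[[-4,0,0],[0,30,70],80],[[-6,0,0],[0,45,105],80],[[-8,0,0],[0,60,140],80],[[-10,0,0],[0,75,176],80],[[-11,0,0],[0,90,212],80],[[-11,0,0],[0,106,248],80],[[-11,0,0],[0,121,284],80]]'

```text
time: 17.05
ee_pos: [0.5515, -0.0263, 0.1366]
tcp_rot: [1.105, 1.274, -1.108]
contact_force: [1.1, 1.3, 0.5]
grip_width: 0.0799
```

```bash
python3 -c "
from h import *
go(615.3,-196.8,150,8)"
```

```text
t 17.05 pos [551.5 -26.3 136.6] th 8.0 grip 79.9 F [1.1 1.3 0.5]
turn [-0.  -0.   0.1] shift [-13.6  39.5 177.7]
```

Request:
carry_out --steps '[[[0,0,0],[-12,8,35],84],[[0,0,0],[-12,16,72],84],[[0,0,0],[-12,25,110],84],[[0,0,0],[-12,34,148],84],[[0,0,0],[-12,38,172],84],[[0,0,0],[-12,38,172],84],[[0,0,0],[-12,38,172],84],[[0,0,0],[-12,38,172],84]]'

```text
time: 17.72
ee_pos: [0.6126, -0.1885, 0.1486]
tcp_rot: [1.106, 1.275, -1.107]
contact_force: [0.6, 0.4, -0.2]
grip_width: 0.0839
```

Run:
```python
from h import *
import pickle
p,im,d=grab('wrist','w20');p=par('wrist')
hsv=cv2.cvtColor(im,cv2.COLOR_RGB2HSV)
m=((hsv[:,:,1]<50)&(hsv[:,:,2]>105)).astype(np.uint8)*255
m=cv2.morphologyEx(m,cv2.MORPH_OPEN,np.ones((3,3)))
cs,_=cv2.findContours(m,cv2.RETR_EXTERNAL,cv2.CHAIN_APPROX_NONE)
for c in cs:
    if cv2.contourArea(c)>1500:
        P=plane(p,c.reshape(-1,2).astype(float),.028);print(c.reshape(-1,2).mean(0),rect(P))
go(615.3,-196.8,12,8)
```

```text
[259.29909366 186.83383686] (array([ 616. , -196.9]), 54.1, 107.3, 8.0)
[447.30847953 144.9502924 ] (array([ 791.4, -149.3]), 74.4, 263.8, 0.2)
t 17.77 pos [ 612.8 -187.9  149. ] th 8.0 grip 83.9 F [-0.3  1.3  0.1]
turn [ 0.  -0.1  0.1] shift [136.9   1.4   9.5]
```

View pics/w20.png

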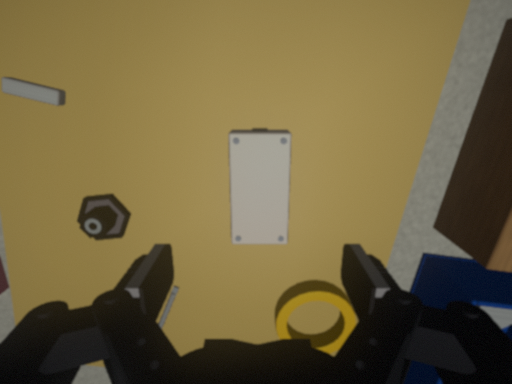

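Request:
carry_out --steps '[[[0,0,0],[20,2,9],82],[[0,0,0],[55,2,9],82],[[0,0,0],[90,2,9],82],[[0,0,0],[115,2,9],82],[[0,0,0],[130,2,9],82],[[0,0,0],[137,2,9],82],[[0,0,0],[137,2,9],82],[[0,0,0],[137,2,9],82]]'

```text
time: 18.43
ee_pos: [0.617, -0.1974, 0.0137]
tcp_rot: [1.105, 1.272, -1.105]
contact_force: [0.2, 0.8, -0.3]
grip_width: 0.0817
```

```bash
python3 -c "
from h import *
p,im,d=grab('wrist','w21')
go(615.8,-196.9,8,8)"
```

```text
t 18.48 pos [ 617.4 -197.9   14.4] th 8.0 grip 81.9 F [-0.5  0.   0.9]
turn [ 0.   0.  -0.1] shift [ 6.4 -1.5 -1.2]
```

View pics/w21.png

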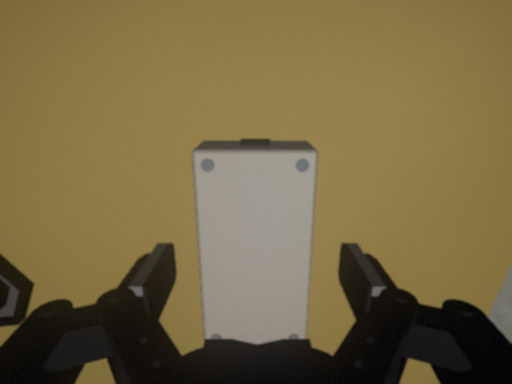

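Request:
carry_out --steps '[[[0,0,0],[6,-1,-1],74],[[0,0,0],[6,-1,-1],64],[[0,0,0],[6,-1,-1],50],[[0,0,0],[6,-1,-1],50],[[0,0,0],[6,-1,-1],50],[[0,0,0],[6,-1,-1],50],[[0,0,0],[6,-1,-1],50]]' --squeeze 70

```text
time: 19.07
ee_pos: [0.6158, -0.1973, 0.0081]
tcp_rot: [1.107, 1.271, -1.105]
contact_force: [-1.0, 1.4, 5.5]
grip_width: 0.0546
```

Request:
carry_out --steps '[[[0,0,0],[-5,0,0],50],[[0,0,0],[-15,0,0],50],[[0,0,0],[-40,0,0],50],[[0,0,0],[-70,0,0],50],[[0,0,0],[-100,0,0],50],[[0,0,0],[-110,0,0],50],[[0,0,0],[-110,0,0],50]]'

```text
time: 19.65
ee_pos: [0.6171, -0.1982, 0.1208]
tcp_rot: [1.107, 1.267, -1.103]
contact_force: [0.6, 0.2, -3.2]
grip_width: 0.0547
```

```bash
python3 -c "
from h import *
p,im,d=grab('wrist','w22')
p,im,d=grab('scene','s22')
cv2.imwrite('pics/s22c.png',cv2.resize(im[180:350,160:300,::-1],None,fx=3.5,fy=3.5,interpolation=cv2.INTER_CUBIC))
go(613.3,168.5,125,-1.7)"
```

```text
t 19.75 pos [ 615.3 -196.9  116.9] th 8.0 grip 54.2 F [-1.  -0.5 -2.5]
turn [ 9.7 -0.   0. ] shift [  -8.    48.9 -362.1]
```

View pics/w22.png

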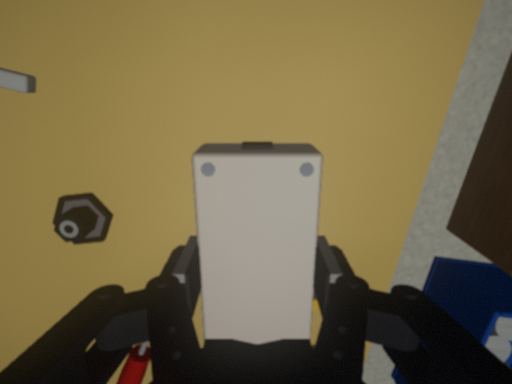

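View pics/s22c.png

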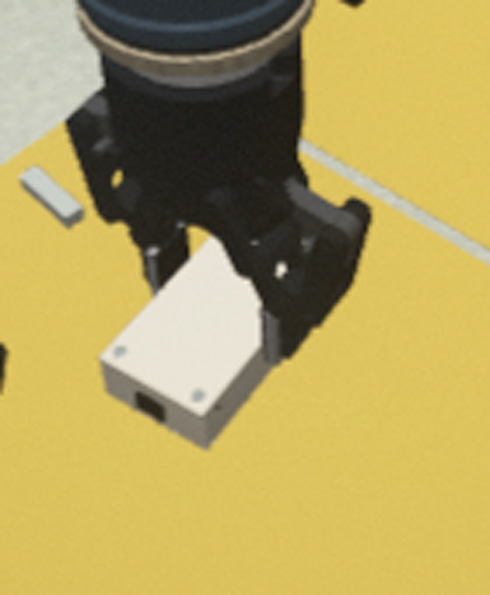

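Request:
carry_out --steps '[[[0,0,0],[-15,3,-20],50],[[2,0,0],[-15,8,-55],50],[[4,0,0],[-15,13,-92],50],[[6,0,0],[-15,18,-130],50],[[8,0,0],[-15,23,-168],50],[[9.7,0,0],[-15,28,-206],50],[[9.7,0,0],[-15,33,-244],50],[[9.7,0,0],[-15,38,-282],50]]'

```text
time: 20.42
ee_pos: [0.6125, 0.0891, 0.1301]
tcp_rot: [1.229, 1.197, -1.234]
contact_force: [-0.2, 0.5, -2.9]
grip_width: 0.0539
```

```bash
python3 -c "
from h import *
go(613.3,168.5,60,-1.7)"
```

```text
t 20.42 pos [612.5  89.1 130.1] th -1.7 grip 53.9 F [-0.2  0.5 -2.9]
turn [-0.   0.1  0.2] shift [ 70.   -1.4 -79.4]
```

Request:
carry_out --steps '[[[0,0,0],[0,-1,-38],50],[[0,0,0],[0,-1,-74],50],[[0,0,0],[20,-1,-76],50],[[0,0,0],[50,-1,-76],50],[[0,0,0],[68,-1,-76],50],[[0,0,0],[68,-1,-76],50],[[0,0,0],[68,-1,-76],50],[[0,0,0],[68,-1,-76],50]]'

```text
time: 21.08
ee_pos: [0.6156, 0.1626, 0.0644]
tcp_rot: [1.231, 1.194, -1.232]
contact_force: [0.5, -0.3, -2.9]
grip_width: 0.0544
```

Run:
```python
from h import *
p,im,d=grab('wrist','w23')
p,im,d=grab('scene','s23')
cv2.imwrite('pics/s23c.png',cv2.resize(im[120:260,260:400,::-1],None,fx=4,fy=4,interpolation=cv2.INTER_CUBIC))
go(613.3,168.5,11.5,-1.7)
```

```text
t 21.18 pos [616.1 162.9  65.4] th -1.8 grip 54.7 F [-0.4  0.1 -2.5]
turn [-0.1 -0.  -0.1] shift [53.9 -3.1 -5.5]
```

View pics/w23.png

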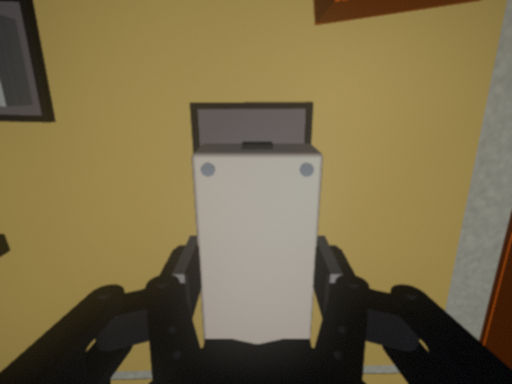

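View pics/s23c.png

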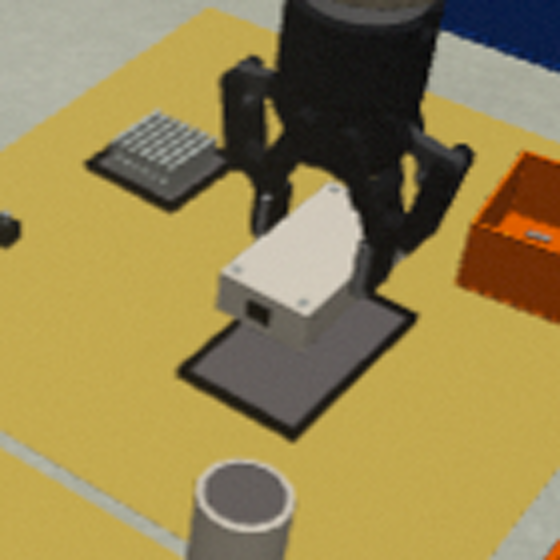

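Request:
carry_out --steps '[[[0,0,0],[5,-3,-5.5],50],[[0,0,0],[20,-3,-5.5],50],[[0,0,0],[36,-3,-5.5],50],[[0,0,0],[42,-3,-5.5],50],[[0,0,0],[42,-3,-5.5],50],[[0,0,0],[42,-3,-5.5],50]]'

```text
time: 21.68
ee_pos: [0.6126, 0.1688, 0.0226]
tcp_rot: [1.232, 1.195, -1.231]
contact_force: [-0.3, -1.1, -2.0]
grip_width: 0.0547
```

Run:
```python
from h import *
p,im,d=grab('wrist','w24')
p,im,d=grab('scene','s24')
cv2.imwrite('pics/s24c.png',cv2.resize(im[120:260,260:400,::-1],None,fx=4,fy=4,interpolation=cv2.INTER_CUBIC))
go(613.3,168.5,11.5,-1.7)
```

```text
t 21.78 pos [613.2 168.8  23.2] th -1.7 grip 54.3 F [ 0.4 -0.8 -3. ]
turn [-0.  -0.  -0.1] shift [11.7  0.1  0.3]
```

View pics/w24.png

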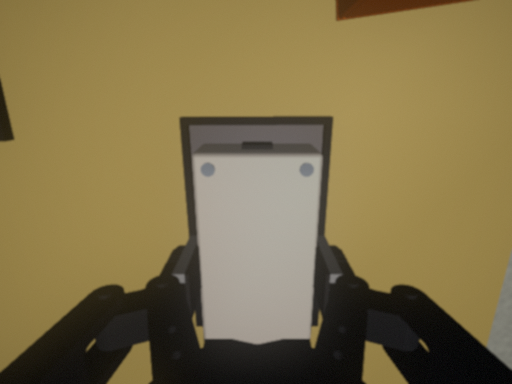

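View pics/s24c.png

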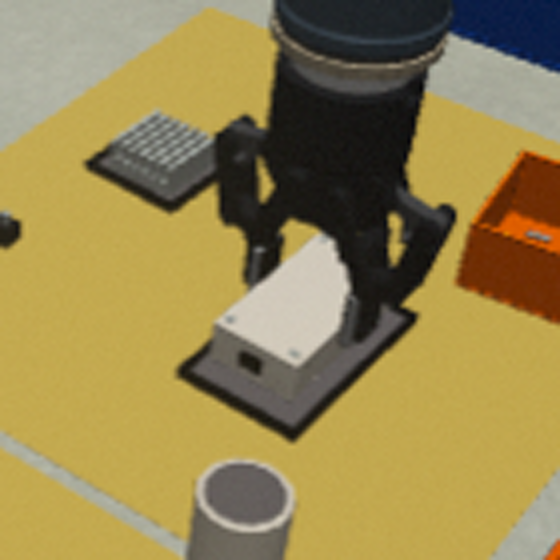

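Request:
carry_out --steps '[[[0,0,0],[6,0,0],50],[[0,0,0],[10,0,0],50],[[0,0,0],[12,0,0],50],[[0,0,0],[12,0,0],50],[[0,0,0],[12,0,0],50]]'

```text
time: 22.2
ee_pos: [0.6126, 0.1689, 0.0111]
tcp_rot: [1.232, 1.195, -1.231]
contact_force: [-3.6, 0.0, 8.2]
grip_width: 0.0541
```

Request:
carry_out --steps '[[[0,0,0],[0,0,0],57],[[0,0,0],[0,0,0],62],[[0,0,0],[0,0,0],68],[[0,0,0],[0,0,0],74],[[0,0,0],[-15,0,0],80],[[0,0,0],[-50,0,0],80],[[0,0,0],[-90,0,0],80],[[0,0,0],[-130,0,0],80]]'

```text
time: 22.87
ee_pos: [0.6119, 0.1684, 0.1411]
tcp_rot: [1.23, 1.195, -1.233]
contact_force: [0.2, 0.4, 0.0]
grip_width: 0.0803
```

Request:
carry_out --steps '[[[0,0,0],[-40,0,0],80],[[0,0,0],[-60,0,0],80],[[0,0,0],[-60,0,0],80],[[0,0,0],[-60,0,0],80]]'

```text
time: 23.2
ee_pos: [0.613, 0.169, 0.2014]
tcp_rot: [1.233, 1.194, -1.229]
contact_force: [0.0, -0.0, -1.0]
grip_width: 0.0798
```

Run:
```python
from h import *
p,im,d=grab('wrist','w25')
p,im,d=grab('scene','s25')
cv2.imwrite('pics/s25c.png',cv2.resize(im[120:340,110:430,::-1],None,fx=2.5,fy=2.5,interpolation=cv2.INTER_CUBIC))
go(613.3,168.5,11.5,-1.7)
```

```text
t 23.3 pos [611.8 169.  199.1] th -1.7 grip 80.1 F [-0.3  0.2 -1.6]
turn [-0.   0.   0.1] shift [187.6   1.9   0.4]
```

View pics/w25.png

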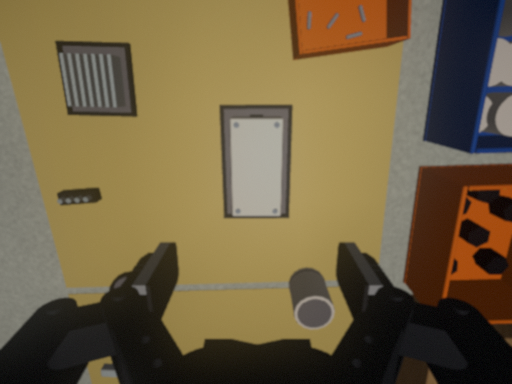

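View pics/s25c.png

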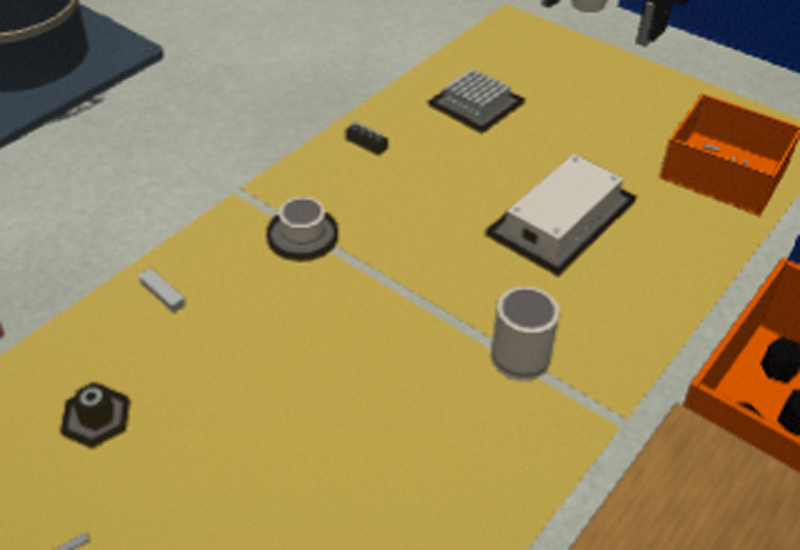

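Run:
```python
from h import *
p=par('scene');im=cv2.imread('pics/s25.png');d=np.load('pics/s25.npy')
v,u=np.mgrid[0:384,0:512];uv=np.c_[u.ravel(),v.ravel()].astype(float)
X=(p['position']+rays(p,uv)*d.ravel()[:,None])*1000
ex={'driver':(613,168.5,31,[28,55]),'sink':(447,265.5,25,[25,25]),'collar':(442.5,-5,29,[21,21]),'gland':(460.5,-255,27,[13,13])}
for k,(x,y,z,h) in ex.items():
    s=(abs(X[:,0]-x)<h[0]+15)&(abs(X[:,1]-y)<h[1]+15)&(X[:,2]>z-5)&(X[:,2]<z+15)
    P=X[s];print(k,s.sum(),'z med/sd',np.median(P[:,2]).round(1),P[:,2].std().round(1),'ctr',((P[:,:2].min(0)+P[:,:2].max(0))/2).round(1),'span',np.ptp(P[:,:2],axis=0).round(1),'expected',x,y,z)
```

```text
driver 820 z med/sd 30.9 1.2 ctr [612. 167.] span [ 58.6 112.8] expected 613 168.5 31
sink 229 z med/sd 24.2 1.8 ctr [445.4 262.6] span [53.2 52.7] expected 447 265.5 25
collar 203 z med/sd 29.1 1.5 ctr [441.8  -5.5] span [42.  41.9] expected 442.5 -5 29
gland 141 z med/sd 27.0 1.5 ctr [ 461.3 -254.4] span [25.8 24.6] expected 460.5 -255 27
```

All parts sit at the expected height and centre (8 mm clearance, offsets ≤3 mm); the tube is untouched. Handing in.

```bash
python3 -c "
from rig import manip
print(manip.hand_in())"
```

```text
the job is handed in; nothing more can be done
None
```

I took the stack apart from the top down: gland, collar, heat sink, driver box. Each part is in its own nest, and I handed the job in at about 23 s of the 117 s allowed.

- **Placement:** The last depth check measured tops at 27.0, 29.1, 24.2 and 30.9 mm for gland, collar, sink and driver. The expected heights were 27, 29, 25 and 31 mm.
- **Fit:** Centres were within about 2 mm of the nests, except the sink, which read about 3 mm off. The clearance is 8 mm per side, and in the last pictures every part lay inside its rim and level.
- **Tube and forces:** The white tube still stood in place in the last pictures. The largest contact force I read was about 9 N, when the driver box touched its tray.

No check failed. The only disagreement was the sink's 3 mm offset. The last wrist picture shows it inside its rim, nearer one side.

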